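Dial open the reference-standards lockbox

TASK

Open the lockbox on the lab bench. Its combination is 15-20-10 and the lock has already been cleared with turns to the right, so carry on: turn the dial right (clockwise) to 15, then left past 15 once and on to 20, then right straight to 10; then press down the ribbed black strip at the far edge of the flush lid so that the lid tips open and stays open. Leave everything else on the bench where it stands.

Things in the scene. Friction and masses are not known exactly. Their poses are not given: they have to be found in the camera images.
- lockbox: Grey-blue steel chest, 200 (x) x 270 (y) x 100 mm high, fixed to the bench. Origin: centre of its underside; z up, x towards its far side, y to the left. On its flat top (z 100 mm): the combination dial on the left, on the right a flush aluminium lid of 150 (x) x 108 (y) mm centred at x 0, y -62 mm, in an opening of 156 x 114 mm: no handle, no room for fingers at its edges.
- dial: Black disc of 90 mm diameter with 40 divisions of 9 degrees, numbered 0 to 39 clockwise seen from above: 0 is the bold red wedge, 10, 20, 30 long thick white bars, other fives medium bars, the rest ticks. Origin: on its upright axis, level with the lockbox's top (lockbox x -13.5, y 68 mm); disc's face 11 mm above. Its x axis points through 0. At the start it stands between 19 and 29.
- dial_grip (a point): Centre of the dial's round fluted knob: 40 mm diameter, from 11 to 41 mm above the lockbox's top (this point: 26 mm), with a red line on top that points to the 0 mark. Nothing stands around it. It turns without end stops at 0.01 Nm, up to about 0.09 Nm when it carries the two wheels inside.
- dial_index (a point): Index: black line on the fixed aluminium ring round the dial (110 mm diameter), with a white arrowhead behind it, at the dial's far side (+x of the lockbox): the number facing it is set. Number set = (yaw of dial - yaw of lockbox) in degrees / 9, modulo 40, yaw anticlockwise from above. Turning the dial left (anticlockwise) raises the number, right (clockwise) lowers it.
- dial_axis (a point): Point on the dial's axis at the lockbox's top. How the lock works: right to 15 (under half a turn); left 405 degrees: past 20, round past 15 once, to 20; right 90 degrees to 10. Each number is good within 1 division either way. After a larger overrun start again: two or more full turns right, stopping at 15. The dial must go on from where it is; letting go of it between is fine.
- lid (a joint): Tilt of the flush lid, rad: 0 shut and level, 0.7 fully tipped (stop). It turns on a level pivot along the lockbox's y axis at x 15 mm, 96.5 mm above the bench; opening, its far edge dips into the chest and its near edge rises. Locked, it gives only about 0.06 rad. Unlocked, pressing the strip takes about 5 N and the lid stays where it is left (friction).
- lid_press (a point): Middle of the ribbed black press strip (30 x 90 mm) on the lid, 20 mm in from its far edge, 40 mm beyond its pivot (lockbox x 55, y -62 mm, level with the top when shut). To tip the lid fully, a fingertip about 20 mm thick goes straight down here to about 25 mm below the lockbox's top; nothing lies under this edge, and the opening's far rim is 23 mm beyond this point.
- amber_bottle: Bystander: amber bottle with white cap, 60 mm diameter, 105 mm tall, close to the lockbox's left side. Origin: centre of its underside (so for all bystanders).
- tip_box: Bystander: blue pipette-tip box with clear cover, 80 x 120 x 72 mm, close to the lockbox's right side.
- tube_rack: Bystander: white rack with test tubes, 60 x 240 x 152 mm.
- flask: Bystander: empty conical glass flask, 82 mm diameter, 138 mm tall.
- slide_box: Bystander: green slide box, 85 x 160 x 30 mm.
- bench_timer: Bystander: white bench timer, 60 x 75 x 22 mm.

How it is judged:
At the end, for the whole second after the job is handed in: The lid is unlocked, tipped open by more than 0.5 rad (its stop is at 0.7) and stays there at rest; every bystander is upright within 30 mm of where it stood (value of joint lid above 0.5 rad and velocity of joint lid between -0.05 and 0.05 rad/s and distance of each of amber_bottle, tip_box, tube_rack, flask, slide_box, bench_timer from where it was at the start of the episode below 0.03 m and angle between each of amber_bottle, tip_box, tube_rack, flask, slide_box, bench_timer's own z axis and vertical below 0.2 rad); the robot touches nothing.
It fails at once if a bystander is knocked over or pushed more than 30 mm (distance of any of amber_bottle, tip_box, tube_rack, flask, slide_box, bench_timer from where it was at the start of the episode above 0.03 m or angle between any of amber_bottle, tip_box, tube_rack, flask, slide_box, bench_timer's own z axis and vertical above 0.3 rad).
It also fails if it takes over 67 s, if anything falls off the work surface, if the arm or the gripper's body presses on something with over 40 N, if the wrist force passes 120 N, or if a joint passes its speed limit or range.

ROBOT

A 6-joint arm with a two-finger parallel gripper is mounted at the origin on the work surface. World frame = base frame: x ahead of the robot, y to its left, z up, the work surface at z = 0. Lengths are in m, angles in rad, forces in N, time in s.
With the tool pointing down it reaches from about 0.325 to 0.775 m from the base axis. Payload 5.5 kg.
Tool frame: the origin (TCP) lies at the very end of the fingers, on their centre line; the grasp point (between the pads) lies bot.grasp_offset behind it (bot.grasp_offset is the distance from the TCP to the grasp point, in m); y points along the fingers, z is the direction in which the jaws open and shut, and the axes are right-handed (so a half turn about y gives the same grasp; the last joint's range is limited). The gripper opens to 85 mm and grips with 20 to 120 N. Pads are 22 mm wide; open, the fingers measure 114 mm over their backs; the gripper's body (76 mm by 85 mm) begins 54 mm behind the grasp point. The pads swing forward as they close: fully open they stand 13 mm farther back than shut.
Start: joints at [1.258, 0.091, 1.231, -0, 1.82, -0.057], TCP at [0.152, 0.58, 0.231] pointing down, gripper open.
Joint ranges: [-2.87, 2.87], [-0.86, 2.18], [0.17, 2.46], [-1.51, 4.65], [0.06, 2.69], [-2.65, 2.65]. Speed limits (rad/s): [2.57, 2.57, 3.01, 3.14, 3.14, 3.14].

INTERFACE

Orientations are given as a unit quaternion [w, x, y, z].
In Python, from plant import bot gives the robot as it stands. The module is installed in compiled form; this text tells all that it offers.
- The arm moves only by the tool send_rows, never from a script. Its argument "targets" is one flat list of numbers, 7 for each row, row after row: the closure, from 0 (fully open) to 1 (shut), then the shift along the tool's x, y, z in m, then the turn, a rotation vector about the tool's x, y, z in degrees. A call has 1 to 12 rows; each row shifts and turns the commanded pose from where the row before left it, along the tool's axes as they then stand; what a row does not reach is not made up. A row lasts 1/8 s, in which the tool goes at most 62.5 mm and 10.7 degrees, less where a joint would pass 70% of its speed; a pose out of reach is approached as far as the arm can. A call with a gripper value outside its range is refused whole. The fingers move at their own pace and stop on an object; the grip force is fixed at half the most. Time passes only in rows, so rows that do not move let the fingers close. It gives the time, the measured TCP pose, the force and the opening at its end, in the units of the state.
- bot.read_state(): the state, without advancing time (a new reading comes with each control period).
- bot.read_camera(name): name is "scene" or "top" or "wrist"; returns a dict with "img" (480x640x3 uint8, red, green, blue), "camera_matrix" (3x3 intrinsics, pixels), "world_to_cam" (4x4, takes a point from world to camera coordinates). Camera axes: x right, y up, looking along -z (the intrinsics and any distortion apply to the point x, -y, -z); pixel columns grow to the right and rows downward; lengths in m; the calibration is good to about 2 mm. A picture is of the moment at which its call begins. There is no depth.
- bot.sign_off(): hands the job in, once; it reports no verdict.
The state is a dict: "time_s": time; "joint_positions": joint angles; "dq": joint speeds; "joint_efforts": joint torques, N m; "eef_pos": TCP position; "tool_rot": TCP orientation; "force": force on the tool from outside, world axes, zero at the start; "ft_torque": the same for the moment, N m; "opening": finger opening in m.
Only numpy, scipy, OpenCV 4.12 (cv2) and the standard library are available. Lean on these libraries where they do the work, as an engineer would, in place of code of your own. Each camera call takes 0.05 s, during which the arm holds its last target. There are 200 camera calls.

## Working session

There is one attempt and no reset: what is moved stays moved. The work goes in short steps, Python scripts to look and compute and a tool call to move; the robot and the scene stay as the last step left them, time stands still between calls to the robot, and variables do not carry over. Pictures are saved under pics/ and viewed, on a budget of 10 in all, crops included, one or two more only if the job needs it, and the job is handed in when it is done.

Besides the shell and the picture viewer there is one more tool, called after "Request:" by a JSON object that holds its "method" and its "body", one argument or row to a line. send_rows: Moves the arm, as the interface text tells. Its arguments: {"type":"object","properties":{"targets":{"type":"array","items":{"type":"number"}}},"required":["targets"]}

```bash
mkdir -p pics
cat > h.py <<'E'
import numpy as np, cv2
from plant import bot
def shot(cam,name):
    d=bot.read_camera(cam); cv2.imwrite('pics/'+name+'.png',d['img'][:,:,::-1])
    np.savez('pics/'+name+'.npz',K=d['camera_matrix'],T=d['world_to_cam']); return d
def ld(name):
    z=np.load('pics/'+name+'.npz'); return z['K'],z['T'],cv2.imread('pics/'+name+'.png')
def ray(K,T,p,z):
    d=np.linalg.inv(K)@np.array([p[0],p[1],1.]); d=np.array([d[0],-d[1],-d[2]])
    R=T[:3,:3]; c=-R.T@T[:3,3]; w=R.T@d; return c+w*(z-c[2])/w[2]
def proj(K,T,P):
    q=T[:3,:3]@np.asarray(P)+T[:3,3]; q=K@np.array([q[0],-q[1],-q[2]]); return q[:2]/q[2]
E
python3 - <<'E'
from h import *
for c in ('scene','top','wrist'):
    d=shot(c,c+'0'); T=d['world_to_cam']; print(c,(-T[:3,:3].T@T[:3,3]).round(3),d['camera_matrix'].round(1).tolist())
s=bot.read_state(); print(s, bot.grasp_offset)
E
```

```text
scene [ 1.18  -0.674  0.994] [[450.7, 0.0, 316.5], [0.0, 450.7, 243.4], [0.0, 0.0, 1.0]]
top [0.304 0.003 1.413] [[569.8, 0.0, 309.6], [0.0, 569.8, 238.3], [0.0, 0.0, 1.0]]
wrist [0.074 0.6   0.374] [[419.0, 0.0, 313.5], [0.0, 419.0, 239.0], [0.0, 0.0, 1.0]]
{'time_s': 0.15, 'joint_positions': array([ 1.25827386e+00,  9.17247998e-02,  1.23158772e+00, -5.59344909e-06,
        1.81982118e+00, -5.66728508e-02]), 'dq': array([ 0.00181343, -0.00031097, -0.00278515, -0.00021408,  0.00033756,
        0.00191539]), 'joint_efforts': array([ 1.55555234e-03, -4.59373248e+01, -4.18524599e+01, -3.70280566e-05,
        9.55252501e-03, -2.73587420e-05]), 'eef_pos': array([0.15176317, 0.58027104, 0.23039951]), 'tool_rot': array([-0.70079264,  0.70186452, -0.09030856,  0.09011232]), 'force': array([-0.38262225,  0.57021443,  0.25167296]), 'ft_torque': array([-0.04928607, -0.05694934, -0.0350699 ]), 'opening': 0.08595737046439554} 0.0187
```

View pics/top0.png

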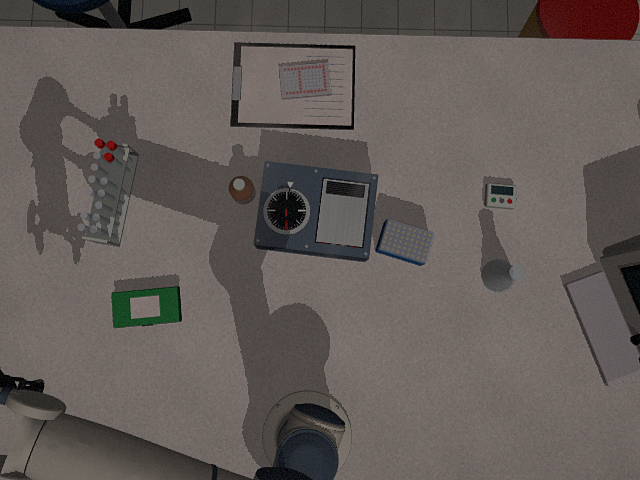

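View pics/scene0.png

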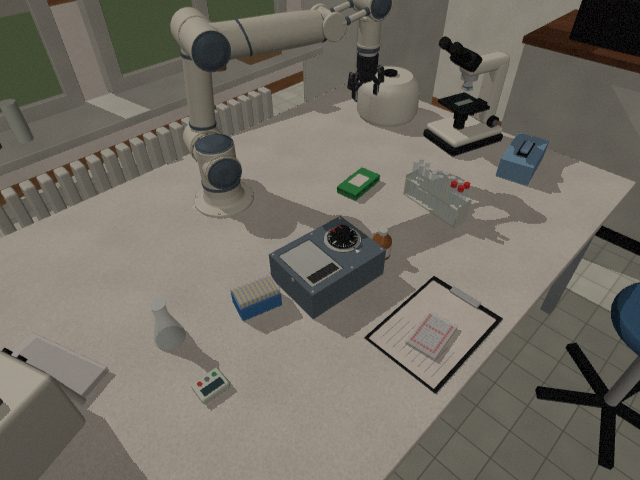

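The top view shows the lockbox centred near (316,212), with the dial at (287,210), lid at (343,212) and strip at (347,188). The bottle is at (241,190) and the tip box at (404,242). The red wedge is on the near side.

Run:
```python
from h import *
K,T,im=ld('top0')
hsv=cv2.cvtColor(im,cv2.COLOR_BGR2HSV)
# box top: bluish dark
x0,y0=245,150
sub=hsv[y0:275,x0:390]
m=((sub[...,0]>95)&(sub[...,0]<130)&(sub[...,1]>60)&(sub[...,2]>40)).astype(np.uint8)
m=cv2.morphologyEx(m,cv2.MORPH_OPEN,np.ones((2,2)))
cs,_=cv2.findContours(m,cv2.RETR_EXTERNAL,cv2.CHAIN_APPROX_NONE)
c=max(cs,key=cv2.contourArea)+[x0,y0]; r=cv2.minAreaRect(c); print(r)
for p in cv2.boxPoints(r): print(p,ray(K,T,p,.1).round(4))
# lid grey bright
g=sub; m2=((g[...,1]<40)&(g[...,2]>110)).astype(np.uint8); m2[:, :65]=0; m2[:20]=0; m2[105:]=0
m2[:,128:]=0
m2=cv2.morphologyEx(m2,cv2.MORPH_OPEN,np.ones((3,3)))
cs,_=cv2.findContours(m2,cv2.RETR_EXTERNAL,cv2.CHAIN_APPROX_NONE)
for c in cs:
  if cv2.contourArea(c)>300:
    r=cv2.minAreaRect(c+[x0,y0]); print('lid',r)
    for p in cv2.boxPoints(r): print(p,ray(K,T,p,.1).round(4))
print('dial',ray(K,T,(287,210.5),.111))
for n,p,z in [('bottle',(241,190),.1),('tip',(405,240),.07)]: print(n,ray(K,T,p,z).round(3))
cv2.imwrite('pics/c1.png',cv2.resize(im[150:275,220:440],None,fx=3.6,fy=3.6,interpolation=cv2.INTER_CUBIC))
```

```text
((383.55657958984375, 252.80189514160156), (12.225089073181152, 3.7087347507476807), 15.94539737701416)
[377.1698  252.90567] [ 0.4348 -0.1534  0.1   ]
[378.18866 249.33963] [ 0.4431 -0.1557  0.1   ]
[389.94336 252.69812] [ 0.4359 -0.183   0.1   ]
[388.9245  256.26416] [ 0.4276 -0.1807  0.1   ]
dial [0.52757096 0.0575301  0.111     ]
bottle [0.576 0.167 0.1  ]
tip [ 0.47  -0.223  0.07 ]
```

View pics/c1.png

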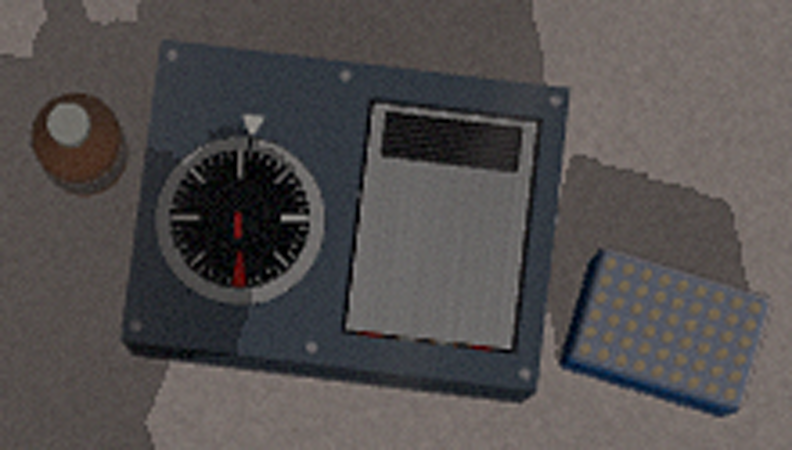

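The crop gives these positions in full-image pixels: ring centre ≈ (286.7,211.1), top corners ≈ (265,161), (378,174), (369,260) and (254,246). The red wedge points almost straight down, so the dial reads about 20.8.

```bash
cat >> h.py <<'E'
from scipy.spatial.transform import Rotation as Ro
def RT():
    s=bot.read_state(); q=s['tool_rot']; return Ro.from_quat([q[1],q[2],q[3],q[0]]).as_matrix(), s
E
python3 - <<'E'
from h import *
K,T,im=ld('top0')
P=[ray(K,T,(220+a/3.6,150+b/3.6),.1) for a,b in [(163,41),(569,88),(535,390),(122,345)]]
for p in P: print(p.round(4))
print('size',np.linalg.norm(P[0]-P[1]),np.linalg.norm(P[0]-P[3]),'ctr',np.mean(P,0).round(4))
c=np.mean(P,0); v=P[0]+P[3]-P[1]-P[2]; yaw=np.arctan2(-v[0],v[1]); print('yaw',np.degrees(yaw))
R=Ro.from_euler('z',yaw).as_matrix(); print('dial pred',c+R@[-.0135,.068,0],'press',c+R@[.055,-.062,0])
d=ray(K,T,(286.7,211.1),.103); print('ring',d)
A,s=RT(); print(A.round(3)); print('shift tool',(A.T@(np.array([d[0],d[1],.26])-s['eef_pos'])).round(4))
E
```

```text
[0.6458 0.1125 0.1   ]
[ 0.6204 -0.154   0.1   ]
[ 0.4217 -0.1337  0.1   ]
[0.4447 0.1324 0.1   ]
size 0.2676736651551378 0.20200790747216346 ctr [ 0.5332 -0.0107  0.1   ]
yaw -5.1882747518693915
dial pred [0.52585675 0.05823076 0.1       ] press [ 0.58232036 -0.07743099  0.1       ]
ring [0.52751393 0.05852413 0.103     ]
[[ 0.967 -0.     0.253]
 [-0.253 -0.001  0.967]
 [-0.    -1.    -0.002]]
shift tool [ 0.4956 -0.029  -0.4097]
```

Request:
{"method": "send_rows", "body": {
  "targets": [0,0.0413,-0.0024,-0.0341,0,0,0,0,0.0413,-0.0024,-0.0341,0,0,0,0,0.0413,-0.0024,-0.0341,0,0,0,0,0.0413,-0.0024,-0.0341,0,0,0,0,0.0413,-0.0024,-0.0341,0,0,0,0,0.0413,-0.0024,-0.0341,0,0,0,0,0.0413,-0.0024,-0.0341,0,0,0,0,0.0413,-0.0024,-0.0341,0,0,0,0,0.0413,-0.0024,-0.0341,0,0,0,0,0.0413,-0.0024,-0.0341,0,0,0,0,0.0413,-0.0024,-0.0341,0,0,0,0,0.0413,-0.0024,-0.0341,0,0,0]
}}

```text
time_s: 1.65
eef_pos: [0.5285, 0.0576, 0.2599]
tool_rot: [0.701, -0.701, 0.09, -0.09]
force: [-0.0, 0.4, 0.0]
opening: 0.0855
```

Request:
{"method": "send_rows", "body": {
  "targets": [0,0,0,0,0,0,0,0,0,0,0,0,0,0]
}}

```text
time_s: 1.9
eef_pos: [0.5276, 0.0593, 0.2597]
tool_rot: [0.701, -0.701, 0.091, -0.09]
force: [-0.4, 0.1, 0.8]
opening: 0.0857
```

Run:
```python
from h import *
d=shot('wrist','w1'); A,s=RT(); print(s['eef_pos'],s['joint_positions'].round(3),s['time_s']); print(A.round(3))
for n,p in [('dial',(.5267,.0584,.111)),('press',(.582,-.077,.1))]: print(n,proj(d['camera_matrix'],d['world_to_cam'],p))
```

```text
[0.52736121 0.05980807 0.25994508] [ 0.049 -0.087  1.358  0.     1.871 -1.267] 1.95
[[ 0.968 -0.001  0.252]
 [-0.252  0.     0.968]
 [-0.001 -1.     0.   ]]
dial [313.38676915 218.6907078 ]
press [169.39789331 319.6446498 ]
```

View pics/w1.png

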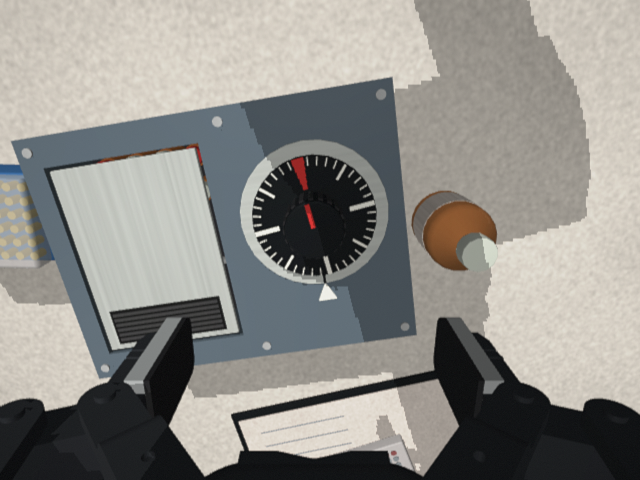

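The wrist view shows the ring centred near (314,212), wedge 0 at (299,166) and the 20 bar at (326,265), close to the arrowhead at (327,291). The knob top with its red line is at (310,217), and the press strip at (168,318).

```bash
cat >> h.py <<'E'
def dial(name,z=.111,c0=None,th=150):
    K,T,im=ld(name); im=im.astype(int); b,g,r=im[...,0],im[...,1],im[...,2]
    # two-height handling: disc marks at z; centre c0 (world xy)
    ys,xs=np.mgrid[0:480,0:640]; d=np.linalg.inv(K)@np.stack([xs.ravel(),ys.ravel(),np.ones(xs.size)])
    d=d*np.array([[1],[-1],[-1]]); R=T[:3,:3]; c=-R.T@T[:3,3]; w=R.T@d
    P=(c[:,None]+w*(z-c[2])/w[2])[:2]-np.array(c0)[:,None]
    rad=np.hypot(*P); ang=np.degrees(np.arctan2(P[1],P[0]))
    red=((r>90)&(r>2*g)&(r>2*b)).ravel(); wh=((np.minimum(np.minimum(r,g),b)>th)).ravel()
    s=red&(rad<.045)&(rad>.03); a0=ang[s]; a=np.degrees(np.angle(np.mean(np.exp(1j*np.radians(a0)))))
    # fold white marks in inner annulus (long bars only) by 90 deg
    f=wh&(rad<.033)&(rad>.027); ph=np.degrees(np.angle(np.mean(np.exp(4j*np.radians(ang[f])))))/4
    k=round((a-ph)/90); return a,ph+90*k,s.sum(),f.sum(),P[:,f]
E
python3 - <<'E'
from h import *
K,T,im=ld('w1')
hsv=cv2.cvtColor(im,cv2.COLOR_BGR2HSV)
# box top corners screws-free: white arrow
m=((hsv[...,1]<25)&(hsv[...,2]>200)).astype(np.uint8); n,l,st,ce=cv2.connectedComponentsWithStats(m[280:302,315:340]); print(st,ce)
# ring: low sat grey between
g=((hsv[...,1]<35)&(hsv[...,2]>110)).astype(np.uint8); mm=np.zeros_like(g); cv2.circle(mm,(314,212),80,1,-1); cv2.circle(mm,(314,212),60,0,-1); g&=mm; g[270:,310:345]=0
n,l,st,ce=cv2.connectedComponentsWithStats(g); i=1+np.argmax(st[1:,4]); 
cs,_=cv2.findContours((l==i).astype(np.uint8),cv2.RETR_EXTERNAL,cv2.CHAIN_APPROX_NONE)
h=cv2.convexHull(max(cs,key=len)); e=cv2.fitEllipse(h); print('ell',e)
for z in (.1,.103): 
  c=ray(K,T,e[0],z); print('ring',c, 'diam', [np.linalg.norm(ray(K,T,(e[0][0]+sx,e[0][1]),z)-c)*2 for sx in (e[1][0]/2,e[1][1]/2)])
c=ray(K,T,e[0],.101)
ar=ray(K,T,(327,290),.1); print('index dir',np.degrees(np.arctan2(*(ar-c)[1::-1])))
print(dial('w1',c0=c[:2])[:4])
pts=[(392,78),(416,334),(100,377),(12,140)]
Q=[ray(K,T,p,.1) for p in pts]; print(np.round(Q,4),np.mean(Q,0))
for i in range(4): print(np.linalg.norm(Q[i]-Q[i-1]),np.degrees(np.arctan2(*(Q[i]-Q[i-1])[1::-1])))
print('strip',ray(K,T,(168.5,318.5),.1))
E
```

```text
[[  0   0  25  22 387]
 [  0   1   1   2   2]
 [  4   4  18  17 161]] [[12.18346253  9.20413437]
 [ 0.          1.5       ]
 [11.70807453 13.72670807]]
ell ((313.46014404296875, 211.4395294189453), (144.3417510986328, 148.8542938232422), 88.95946502685547)
ring [0.52419062 0.05911827 0.1       ] diam [np.float64(0.107648010812561), np.float64(0.11101371372703357)]
ring [0.52345574 0.05930948 0.103     ] diam [np.float64(0.1065842636774251), np.float64(0.1099167076695454)]
index dir -5.223720205986611
(np.float64(-178.18211934259705), np.float64(-177.84602922401714), np.int64(195), np.int64(78))
[[ 0.4477  0.1342  0.1   ]
 [ 0.6459  0.1144  0.1   ]
 [ 0.6185 -0.1537  0.1   ]
 [ 0.4198 -0.1339  0.1   ]] [ 0.53298792 -0.00977727  0.1       ]
0.2695108737670099 84.05603296272066
0.19919634398127903 -5.706455419233367
0.2694915591673824 -95.83101838000768
0.1997276777929325 174.29860376249135
strip [ 0.58083574 -0.07733358  0.1       ]
```

Request:
{"method": "send_rows", "body": {
  "targets": [0,-0.0012,0.0105,-0.0011,0,10.5,0,0,0,0.0105,0,0,10.5,0,0,0,0.0105,0,0,10.5,0,0,0,0.0105,0,0,10.5,0,0,0,0.0105,0,0,10.5,0,0,0,0.0105,0,0,10.5,0,0,0,0.0105,0,0,10.5,0,0,0,0.0105,0,0,10.5,0,0,0,0.0105,0,0,10.5,0,0,0,0,0,0,0,0,0,0,0,0,0,0,0]
}}

```text
time_s: 3.32
eef_pos: [0.5262, 0.0592, 0.1663]
tool_rot: [-0.412, 0.411, -0.575, 0.575]
force: [-0.5, -0.2, 0.4]
opening: 0.0854
```

Run:
```python
from h import *
for i in range(2):
    d=shot('wrist','w2'); A,s=RT(); print(s['eef_pos'],s['joint_positions'].round(3),s['time_s']); 
print(A.round(3), 'to dial', A.T@(np.array([.526,.059,.116])-s['eef_pos']))
```

```text
[0.52636078 0.05904005 0.16642033] [ 0.047 -0.103  1.539  0.     1.705  0.378] 3.375
[0.52645205 0.05883939 0.16642231] [ 0.047 -0.103  1.538 -0.     1.705  0.379] 3.425
[[-0.325  0.001  0.946]
 [-0.946  0.    -0.325]
 [-0.    -1.     0.001]] to dial [ 1.88687016e-05  5.04216959e-02 -5.40382543e-04]
```

View pics/w2.png

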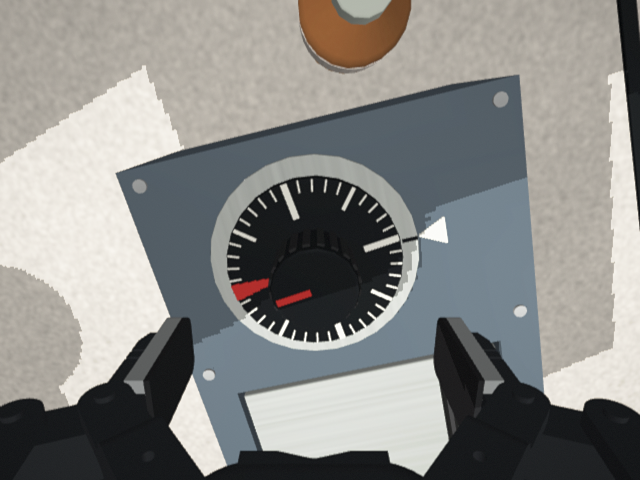

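The dial is centred between the fingers at ≈(315,252) against the finger midline at 314, and the index shows just past the 20 bar. The alignment is within 1 mm, so I'll descend and grip.

Request:
{"method": "send_rows", "body": {
  "targets": [0,0,0.025,0,0,0,0,0,0,0.025,0,0,0,0,0.3,0,0,0,0,0,0,0.6,0,0,0,0,0,0,0.6,0,0,0,0,0,0,0.6,0,0,0,0,0,0]
}}

```text
time_s: 4.18
eef_pos: [0.5269, 0.0586, 0.1177]
tool_rot: [-0.411, 0.409, -0.576, 0.577]
force: [-3.2, -0.1, 6.5]
opening: 0.0386
```

Run:
```python
from h import *
A,s=RT(); print(s['eef_pos'],s['force'],s['ft_torque'],s['opening'],s['time_s'],s['joint_positions'][5])
```

```text
[0.52689493 0.05860054 0.11774514] [-3.16705466 -0.0854868   6.48758093] [0.09135531 0.51923268 0.02260663] 0.03860846072739498 4.175 0.3804543858221067
```

Request:
{"method": "send_rows", "body": {
  "targets": [0.6,0,-0.0015,0,0,0,0,0.6,0,0,0,0,10.5,0,0.6,0,0,0,0,10.5,0,0.6,0,0,0,0,10.5,0,0.6,0,0,0,0,10.5,0,0.6,0,0,0,0,10.5,0,0.6,0,0,0,0,0,0,0.6,0,0,0,0,0,0]
}}

```text
time_s: 5.18
eef_pos: [0.5262, 0.0592, 0.1177]
tool_rot: [0.115, -0.114, 0.698, -0.697]
force: [-5.1, 3.7, 5.1]
opening: 0.0385
```

Run:
```python
from h import *
d=shot('wrist','w3');A,s=RT(); print(s['eef_pos'],s['force'],s['ft_torque'],s['opening'],s['time_s'],s['joint_positions'][[0,5]])
print(dial('w3',c0=(.526,.059))[:4], dial('w1',c0=(.526,.059))[:4],dial('w2',c0=(.526,.059))[:4])
```

```text
[0.52619169 0.05916395 0.11777935] [-3.69414837  5.12504666  4.33630752] [0.54667998 0.63440912 0.06477187] 0.03827833317276786 5.225 [0.04689306 1.29232457]
(np.float64(157.50079518478867), np.float64(128.10443686958598), np.int64(198), np.int64(274)) (np.float64(-178.54926561519972), np.float64(-178.8481766719936), np.int64(218), np.int64(78)) (np.float64(-177.8209206622793), np.float64(-179.62483599974266), np.int64(381), np.int64(165))
```

View pics/w3.png

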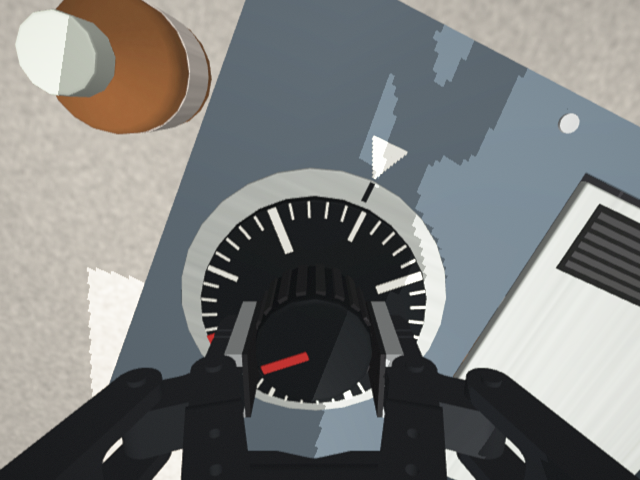

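The 15 bar runs from (350,240) to (366,212), facing the index line from (363,201) to (373,184). I'll cast rays to get the exact value.

```bash
cat >> h.py <<'E'
def ang(name,p,z,c=(.526,.059)):
    K,T,_=ld(name); q=ray(K,T,p,z)[:2]-np.array(c); return np.degrees(np.arctan2(q[1],q[0])).round(2),np.hypot(*q).round(4)
E
python3 - <<'E'
from h import *
for n,p,z in [('15o',(365,213),.111),('15i',(350.5,240),.111),('10o',(272,210),.111),('10i',(289,252),.111),('20o',(422,276),.111),('20i',(377,291),.111),('io',(373,184),.102),('ii',(363,201),.102),('arrow',(386,155),.1)]: print(n,ang('w3',p,z))
E
```

```text
15o (np.float64(-7.56), np.float64(0.044))
15i (np.float64(-7.72), np.float64(0.0323))
10o (np.float64(38.9), np.float64(0.0433))
10i (np.float64(39.1), np.float64(0.0257))
20o (np.float64(-52.86), np.float64(0.0449))
20i (np.float64(-54.19), np.float64(0.0265))
io (np.float64(-6.85), np.float64(0.0539))
ii (np.float64(-6.39), np.float64(0.0463))
arrow (np.float64(-6.55), np.float64(0.0656))
```

Request:
{"method": "send_rows", "body": {
  "targets": [0.6,0,0,0,0,-10.5,0,0.6,0,0,0,0,-10.5,0,0.6,0,0,0,0,-10.5,0,0.6,0,0,0,0,-10.5,0,0.6,0,0,0,0,-10.5,0,0.6,0,0,0,0,-10.5,0,0.6,0,0,0,0,-10.5,0,0.6,0,0,0,0,-10.5,0,0.6,0,0,0,0,-10.5,0,0.6,0,0,0,0,-10.5,0]
}}

```text
time_s: 6.48
eef_pos: [0.5277, 0.0587, 0.1178]
tool_rot: [0.625, -0.623, 0.331, -0.333]
force: [2.7, 2.3, 1.9]
opening: 0.0381
```

Request:
{"method": "send_rows", "body": {
  "targets": [0.6,0,0,0,0,-10.5,0,0.6,0,0,0,0,-10.5,0,0.6,0,0,0,0,-10.5,0,0.6,0,0,0,0,-10.5,0,0.6,0,0,0,0,-10.5,0,0.6,0,0,0,0,-10.5,0,0.6,0,0,0,0,-10.5,0,0.6,0,0,0,0,-10.5,0,0.6,0,0,0,0,-10.5,0,0.6,0,0,0,0,-3.5,0,0.6,0,0,0,0,0,0,0.6,0,0,0,0,0,0]
}}

```text
time_s: 7.98
eef_pos: [0.5279, 0.0603, 0.1179]
tool_rot: [0.661, -0.66, -0.253, 0.25]
force: [4.9, 7.2, 1.3]
opening: 0.0381
```

Run:
```python
from h import *
d=shot('wrist','w4');A,s=RT(); print(s['eef_pos'],s['force'],s['ft_torque'],s['opening'],s['time_s'],s['joint_positions'][[0,5]]); print(A.round(3))
```

```text
[0.52784259 0.06026797 0.11785243] [4.42100008 7.25818098 0.28541253] [ 1.29993008 -0.52258039  0.00793368] 0.0383921383731236 8.025 [ 0.04749865 -2.25073008]
[[ 0.747  0.004 -0.665]
 [ 0.665  0.004  0.747]
 [ 0.006 -1.    -0.   ]]
```

Request:
{"method": "send_rows", "body": {
  "targets": [0.2,0,0,0,0,0,0,0,0,0,0,0,0,0,0,0,-0.004,0,0,0,0,0,0,0,0,0,10.5,0,0,0,0,0,0,10.5,0,0,0,0,0,0,10.5,0,0,0,0,0,0,10.5,0,0,0,0,0,0,10.5,0,0,0,0,0,0,10.5,0,0,0,0,0,0,10.5,0,0,0,0,0,0,10.5,0,0,0,0,0,0,10.5,0]
}}

```text
time_s: 9.52
eef_pos: [0.5264, 0.0582, 0.1214]
tool_rot: [-0.631, 0.632, -0.318, 0.318]
force: [-0.3, 0.4, 0.6]
opening: 0.0855
```

Request:
{"method": "send_rows", "body": {
  "targets": [0,0,0,0,0,10.5,0,0,0,0,0,0,10.5,0,0,0,0,0,0,10.5,0,0,0,0,0,0,10.5,0,0,0,0,0,0,10.5,0,0,0,0,0,0,10.5,0,0,0,0,0,0,10.5,0,0,0,0,0,0,10.5,0,0,0,0,0,0,10.5,0,0,0,0,0,0,10.5,0,0,0,0,0,0,0,0]
}}

```text
time_s: 10.9
eef_pos: [0.5264, 0.0582, 0.1213]
tool_rot: [-0.135, 0.135, -0.694, 0.694]
force: [-0.2, -0.3, 0.4]
opening: 0.0851
```

Run:
```python
from h import *
d=shot('wrist','w5');A,s=RT(); print(s['eef_pos'],s['force'],s['opening'],s['time_s'],s['joint_positions'][[0,5]]); print(A.round(3),'to',A.T@(np.array([.5262,.0592,.117])-s['eef_pos']))
```

```text
[0.52640009 0.05826265 0.12129417] [-0.23851048 -0.67788019 -0.03011896] 0.08556593590102919 10.95 [0.04609426 1.23161055]
[[-0.927  0.     0.376]
 [-0.376 -0.    -0.927]
 [-0.    -1.     0.   ]] to [-0.000166    0.00429397 -0.00094487]
```

View pics/w5.png

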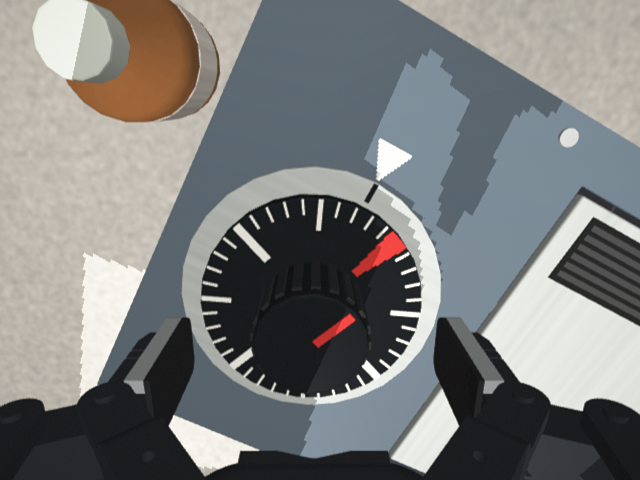

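Wedge 0 is at (382,253), the 35 bar at (320,215) and the 30 bar at (252,245). The index sits between 35 and 0, as expected (about 37.4).

Run:
```python
from h import *
print(dial('w5',c0=(.526,.059))[:4])
for n,p,off in [('30o',(236,228),270),('30i',(268,261),270),('35o',(320,200),315),('35i',(319,230),315),('5o',(420,316),45),('25o',(203,300),225)]:
  a=ang('w5',p,.111); print(n,a,'num',((a[0]+off+6)/9)%40)
print('idx',ang('w5',(378,184),.102),ang('w5',(368,201),.102))
```

```text
(np.float64(-29.045375704865126), np.float64(-27.12975309987863), np.int64(719), np.int64(147))
30o (np.float64(63.2), np.float64(0.0432)) num 37.68888888888889
30i (np.float64(63.3), np.float64(0.0252)) num 37.7
35o (np.float64(17.09), np.float64(0.0436)) num 37.565555555555555
35i (np.float64(15.88), np.float64(0.0318)) num 37.43111111111111
5o (np.float64(-74.74), np.float64(0.0454)) num 37.36222222222222
25o (np.float64(109.34), np.float64(0.0437)) num 37.81555555555556
idx (np.float64(-7.12), np.float64(0.0547)) (np.float64(-7.27), np.float64(0.047))
```

Request:
{"method": "send_rows", "body": {
  "targets": [0,0,0.004,-0.0007,0,0,0,0.3,0,0,0,0,0,0,0.6,0,0,0,0,0,0,0.6,0,0,0,0,0,0,0.6,0,0,0,0,0,0,0.6,0,0,0,0,-10.5,0,0.6,0,0,0,0,-10.5,0,0.6,0,0,0,0,-10.5,0,0.6,0,0,0,0,-10.5,0,0.6,0,0,0,0,-10.5,0,0.6,0,0,0,0,-10.5,0,0.6,0,0,0,0,-10.5,0]
}}

```text
time_s: 12.45
eef_pos: [0.5271, 0.0585, 0.1175]
tool_rot: [0.525, -0.524, 0.474, -0.476]
force: [3.3, -1.3, -0.4]
opening: 0.0385
```

Request:
{"method": "send_rows", "body": {
  "targets": [0.6,0,0,0,0,-10.5,0,0.6,0,0,0,0,-10.5,0,0.6,0,0,0,0,-10.5,0,0.6,0,0,0,0,-10.5,0,0.6,0,0,0,0,-10.5,0,0.6,0,0,0,0,-10.5,0,0.6,0,0,0,0,-10.5,0,0.6,0,0,0,0,-10.5,0,0.6,0,0,0,0,-10.5,0,0.6,0,0,0,0,-10.5,0,0.6,0,0,0,0,-10.5,0]
}}

```text
time_s: 13.82
eef_pos: [0.528, 0.0602, 0.1176]
tool_rot: [0.681, -0.681, -0.192, 0.188]
force: [6.6, 4.4, -0.8]
opening: 0.0382
```

Request:
{"method": "send_rows", "body": {
  "targets": [0.6,0,0,0,0,-10.5,0,0.6,0,0,0,0,-1.5,0,0.6,0,0,0,0,0,0,0.6,0,0,0,0,0,0]
}}

```text
time_s: 14.32
eef_pos: [0.5278, 0.0604, 0.1175]
tool_rot: [0.658, -0.658, -0.261, 0.257]
force: [6.5, 5.2, -1.3]
opening: 0.0379
```

Run:
```python
from h import *
d=shot('wrist','w6');A,s=RT(); print(s['eef_pos'],s['force'],s['opening'],s['time_s'],s['joint_positions'][[0,5]])
```

```text
[0.5278229  0.06039002 0.11752993] [ 6.63492924  4.76940456 -1.48054296] 0.03829290461771364 14.375 [ 0.0484037 -2.2711291]
```

View pics/w6.png

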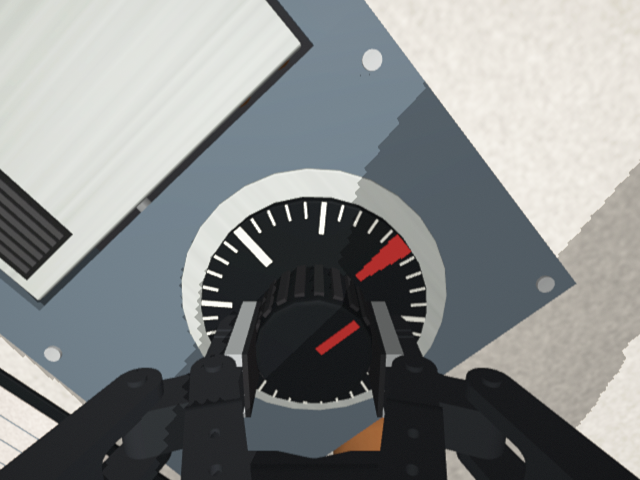

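The index is hidden behind the hand, but the 30 bar from (237,229) to (270,265), the 35 bar from (323,203) to (322,233) and the wedge are all visible.

Run:
```python
from h import *
print(dial('w6',c0=(.526,.059))[:4])
for n,p,off in [('30o',(236,229),270),('30i',(270,265),270),('35o',(323.5,203),315),('35i',(321.5,233),315),('25o',(203,303.5),225),('25i',(230,305),225)]:
  a=ang('w6',p,.111); print(n,a,'num',((a[0]+off+6)/9)%40)
```

```text
(np.float64(172.33121380217227), np.float64(167.19113611156072), np.int64(702), np.int64(222))
30o (np.float64(-96.05), np.float64(0.0444)) num 19.994444444444444
30i (np.float64(-95.43), np.float64(0.0254)) num 20.063333333333333
35o (np.float64(-141.75), np.float64(0.0436)) num 19.916666666666668
35i (np.float64(-142.24), np.float64(0.032)) num 19.862222222222222
25o (np.float64(-50.34), np.float64(0.0441)) num 20.073333333333334
25i (np.float64(-50.25), np.float64(0.0334)) num 20.083333333333332
```

The dial reads 20.0. Next is 90° to the right, then release and lift.

Request:
{"method": "send_rows", "body": {
  "targets": [0.6,0,0,0,0,10,0,0.6,0,0,0,0,10,0,0.6,0,0,0,0,10,0,0.6,0,0,0,0,10,0,0.6,0,0,0,0,10,0,0.6,0,0,0,0,10,0,0.6,0,0,0,0,10,0,0.6,0,0,0,0,10,0,0.6,0,0,0,0,10,0,0.6,0,0,0,0,0,0,0.6,0,0,0,0,0,0]
}}

```text
time_s: 15.75
eef_pos: [0.5278, 0.0588, 0.1175]
tool_rot: [0.649, -0.648, 0.281, -0.284]
force: [6.2, -0.1, -1.2]
opening: 0.0385
```

Request:
{"method": "send_rows", "body": {
  "targets": [0.2,0,0,0,0,0,0,0,0,0,0,0,0,0,0,0,-0.03,0,0,0,0,0,0,-0.04,0,0,0,0,0.5,0,-0.01,0,0,0,0,1,0,0,0,0,0,0,1,0,0,0,0,0,0,1,0,0,0,0,0,0]
}}

```text
time_s: 16.75
eef_pos: [0.5255, 0.0591, 0.1953]
tool_rot: [-0.648, 0.649, -0.284, 0.282]
force: [-0.2, -0.4, -0.3]
opening: 0.0121
```

Run:
```python
from h import *
d=shot('wrist','w7');A,s=RT(); print(s['eef_pos'],s['force'],s['opening'],s['time_s'],s['joint_positions'][[0,5]]); print(A.round(3))
print(dial('w7',c0=(.526,.059))[:4])
print('to press',A.T@(np.array([.5814,-.077,.13])-s['eef_pos']))
```

```text
[0.52558442 0.05906574 0.19564024] [ 0.53007617 -0.29663206  0.76564989] 0.004530350840763641 16.8 [ 0.04759514 -0.70013564]
[[ 0.68  -0.002  0.733]
 [-0.733 -0.     0.68 ]
 [-0.001 -1.    -0.002]]
(np.float64(82.43897732060748), np.float64(83.96117676825438), np.int64(340), np.int64(125))
to press [ 0.13781871  0.06552832 -0.05147765]
```

View pics/w7.png

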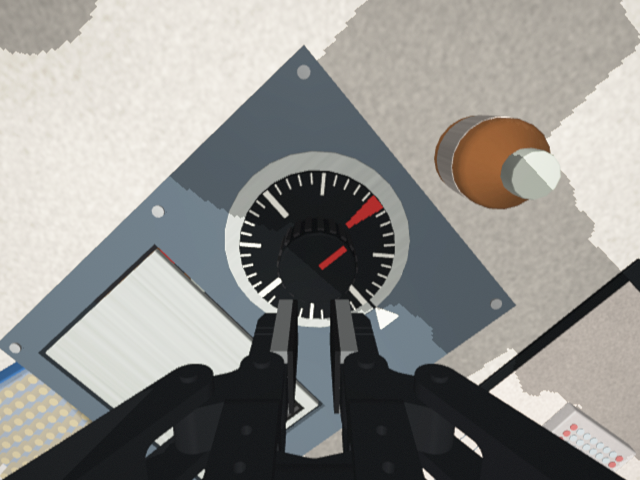

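The index line at (370,307) faces the 10 bar at (358,296), and the dial reads about 9.95. The fingers are closed, so I'll move over the press strip and line them up with the box.

Request:
{"method": "send_rows", "body": {
  "targets": [1,0.046,0,-0.0172,0,0,0,1,0.046,0,-0.0172,0,0,0,1,0.046,0,-0.0172,0,0,0,1,0,0.01,0,0,-10.25,0,1,0,0.015,0,0,-10.25,0,1,0,0.015,0,0,-10.25,0,1,0,0.015,0,0,-10.25,0,1,0,0,0,0,0,0,1,0,0,0,0,0,0]
}}

```text
time_s: 17.92
eef_pos: [0.5821, -0.0772, 0.1424]
tool_rot: [-0.706, 0.706, -0.039, 0.039]
force: [-0.2, -0.5, 0.5]
opening: -0.0001
```

Run:
```python
from h import *
A,s=RT(); print(s['eef_pos'],s['force'],s['opening'],s['time_s']); print(A.round(3))
print('to press',A.T@(np.array([.5814,-.077,.1])-s['eef_pos']))
```

```text
[ 0.58213136 -0.07717001  0.14240185] [-0.17289867 -0.49414195  0.4817492 ] -0.0001337589242343784 17.925
[[ 0.994  0.     0.111]
 [-0.111 -0.     0.994]
 [ 0.    -1.    -0.   ]]
to press [-7.51359651e-04  4.24017473e-02  8.90083220e-05]
```

Go down gently: first to 5 mm below the top, to feel the force.

Request:
{"method": "send_rows", "body": {
  "targets": [1,-0.0008,0.02,0,0,0,0,1,0,0.015,0,0,0,0,1,0,0.004,0,0,0,0,1,0,0.004,0,0,0,0,1,0,0.004,0,0,0,0,1,0,0,0,0,0,0]
}}

```text
time_s: 18.68
eef_pos: [0.5815, -0.0771, 0.0961]
tool_rot: [-0.706, 0.706, -0.038, 0.038]
force: [-1.1, 0.2, 1.3]
opening: -0.0002
```

Request:
{"method": "send_rows", "body": {
  "targets": [1,0,0.004,0,0,0,0,1,0,0.004,0,0,0,0,1,0,0,0,0,0,0]
}}

```text
time_s: 19.05
eef_pos: [0.5819, -0.0772, 0.0883]
tool_rot: [-0.706, 0.706, -0.037, 0.039]
force: [-0.4, -0.9, 3.6]
opening: 0.0001
```

The lid gives past the locked limit at only about 4 N, so it is unlocked.

Request:
{"method": "send_rows", "body": {
  "targets": [1,0,0.004,0,0,0,0,1,0,0.004,0,0,0,0,1,0,0.004,0,0,0,0,1,0,0.003,0,0,0,0,1,0,0,0,0,0,0]
}}

```text
time_s: 19.68
eef_pos: [0.5827, -0.0774, 0.0737]
tool_rot: [-0.706, 0.706, -0.037, 0.039]
force: [1.7, -1.1, 5.7]
opening: -0.0001
```

Request:
{"method": "send_rows", "body": {
  "targets": [1,0,-0.006,0,0,0,0,1,0,-0.01,0,0,0,0,1,0,-0.02,0,0,0,0,1,0,-0.04,0,0,0,0,1,0,-0.05,0,0,0,0,1,0,-0.05,0,0,0,0,1,-0.05,0,0,0,0,0,1,-0.05,0,0,0,0,0,1,0,0,0,0,0,0,1,0,0,0,0,0,0]
}}

```text
time_s: 20.92
eef_pos: [0.4822, -0.0664, 0.2495]
tool_rot: [-0.706, 0.706, -0.037, 0.039]
force: [0.3, -0.4, -1.3]
opening: -0.0001
```

Run:
```python
from h import *
d=shot('scene','s8');im=d['img'][:,:,::-1]; A,s=RT(); print(s['eef_pos'],s['force'],s['time_s'])
cv2.imwrite('pics/s8c.png',cv2.resize(im[150:400,140:480],None,fx=2.3,fy=2.3,interpolation=cv2.INTER_CUBIC))
a=cv2.imread('pics/scene0.png'); df=cv2.absdiff(a,im).max(2)
for n,(x,y) in dict(bottle=(385,241),tip=(257,297),flask=(168,335),timer=(210,385),slide=(358,182),rack=(438,192)).items(): print(n,df[y-20:y+20,x-20:x+20].mean().round(1))
```

```text
[ 0.48243635 -0.06642804  0.24901505] [ 0.29514356  0.54855627 -1.00555944] 20.975
bottle 16.5
tip 4.3
flask 4.1
timer 4.3
slide 4.5
rack 10.7
```

View pics/s8c.png

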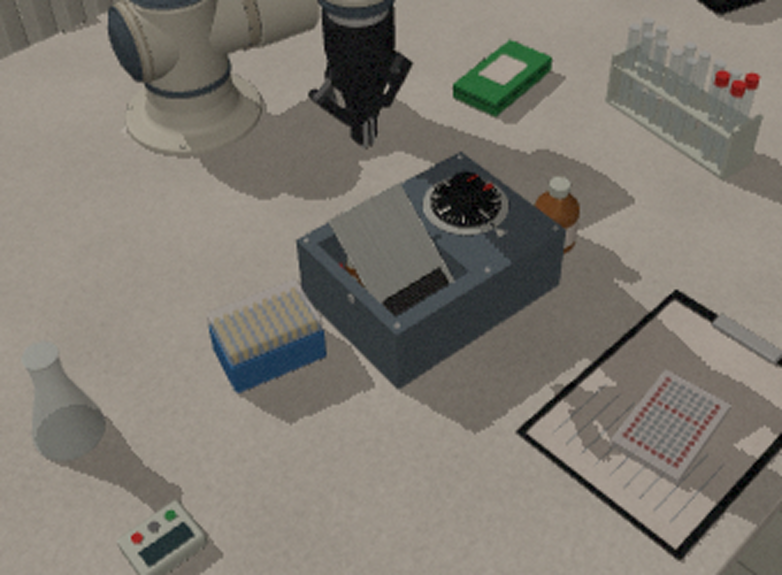

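The lid is tipped open, with its raised near edge from (330,222) to (402,185) in the crop. The bystanders stand in place. One tilt check against the calibration, then I'll hand in.

Run:
```python
from h import *
K,T,_=ld('s8'); R=Ro.from_euler('z',-5.8,degrees=True).as_matrix()
print('seen',(140+402/2.3,150+185/2.3),(140+330/2.3,150+222/2.3))
for t in (0,.5,.6,.7):
    f=lambda y:proj(K,T,np.array([.533,-.0098,0])+R@[.015-.09*np.cos(t)+.0035*np.sin(t),y,.0965+.09*np.sin(t)+.0035*np.cos(t)]).round(1)
    print(t,f(-.008),f(-.116))
```

```text
seen (314.7826086956522, 230.43478260869566) (283.47826086956525, 246.5217391304348)
0 [308.  239.3] [278.  255.7]
0.5 [310.4 230.6] [279.6 247.1]
0.6 [311.4 229.5] [280.5 246. ]
0.7 [312.6 228.7] [281.5 245.3]
```

The tilt fit is ambiguous by about 2 px of calibration offset. I'll take that out using the box's own corners.

Run:
```python
from h import *
K,T,_=ld('s8')
for c,w in [((398,325),(.6185,-.1537,.1)),((460,153),(.4477,.1342,.1)),((299,240),(.4198,-.1339,.1)),((563,230),(.6459,.1144,.1))]:
    print(np.array([140+c[0]/2.3,150+c[1]/2.3]).round(1)-proj(K,T,w).round(1))
```

```text
[ 1.9 -3.9]
[0.8 0.9]
[2.5 0.5]
[-0.1  0.4]
```

With the local offset of about (1.8, 0.7) px removed, the edge falls at (313.0,229.7) and (281.7,245.8). That is a tilt of about 0.6–0.7 rad, which agrees with the press depth.

```bash
python3 -c "
from plant import bot
print(bot.sign_off())"
```

```text
the job is handed in; nothing more can be done
None
```

The lockbox is open and I handed the job in at about 21 s of the 67 s allowed; the sign-off reports no verdict.

- **Dial:** I gripped the knob and turned it right from 20.9 to 14.9. Two left strokes with a re-grip (about 405° in all) took it to 20.0, and 90° right took it to about 9.95. I read each stop off the wrist camera, and all were well within the 1-division tolerance.
- **Lid:** I pressed the strip with closed fingers to about 26 mm below the top. It gave at 4–6 N, past its locked limit, and stayed tipped after I withdrew.
- **Tilt:** My first fit was unclear: the image rows suggested about 0.5–0.6 rad and the columns 0.7 or more. After I took out the 1–2 px calibration offset seen at the box corners, it came to about 0.6–0.7 rad. One of those corners was off by 4 px, so this is an estimate. The press depth agrees with it.
- **Bystanders:** All six stand upright where they were in the final scene picture. The image difference was higher at the bottle and rack, probably because the arm's shadow moved, and I did not measure their positions.
- **Arm:** It ended clear of everything, at a tool height of 0.25 m, with wrist force near zero.

I viewed 10 pictures in all.

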